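# Lock the burr carrier back into the coffee grinder

### The arm

A 6-joint arm with a two-finger parallel gripper is mounted at the origin on a cart in front of the work surface, level with it; the furniture and walls round the work are solid. World frame = base frame: x ahead of the robot, y to its left, z up, the work surface at z = 0. Lengths are in m, angles in rad, forces in N, time in s.
With the tool pointing down it reaches from about 0.325 to 0.9 m from the base axis. Payload 3.5 kg.
Tool frame: the origin (TCP) lies where the fingers leave the gripper's body, on its centre line; the fingertips stand 73 mm ahead of it and the grasp point (between the pads) lies 54 mm ahead of it; z points along the fingers, y is the line along which they close (so a half turn about z gives the same grasp; the last joint's range is limited). The gripper opens to 85 mm and grips with 20 to 120 N. Pads are 22 mm wide; open, the fingers measure 114 mm over their backs; the gripper's body (76 mm by 85 mm) begins 54 mm behind the grasp point. The pads swing forward as they close: fully open they stand 13 mm farther back than shut.
Start: joints at [1.211, 0.276, -0.026, 1.268, 0, 1.467], TCP at [0.159, 0.605, 0.304] pointing down, gripper open.
Joint ranges: [-3.12, 3.12], [-0.85, 1.88], [-1.08, 1.24], [-1.95, 2.15], [-1.57, 1.53], [-3.14, 3.14]. Speed limits (rad/s): [2.57, 2.57, 3.14, 3.14, 3.14, 3.14].

### API

Orientations are given as a unit quaternion [x, y, z, w].
In Python, from station import ctrl gives the robot as it stands.
- The arm moves only by the shell command python3 -m crank 'ROWS' [OPENING] [FORCE]. ROWS is JSON, a list of rows, each an object of numbers: "dx", "dy", "dz": the shift along the world's x, y, z in m; "twist": the turn about the world's z in rad. A call has 1 to 12 rows; each row is the pose to reach, as a shift and turn from the pose commanded when the call began; what a row does not reach only later rows make up. A row lasts 1/10 s, in which the tool goes at most 50 mm and 8.59 degrees, less where a joint would pass 70% of its speed; a pose out of reach is approached as far as the arm can. A call with a gripper value outside its range is refused whole. OPENING is the opening, from 0 (shut) to 1 (fully open), set as the call begins (- or left out, the last holds). The fingers move at their own pace and stop on an object; FORCE is the grip in N (left out, the last holds). Time passes only in rows, so rows that repeat a pose let the fingers close. It gives the time, the measured TCP pose, the force, the opening and the grip force at its end, in the units of the state.
- ctrl.get_obs(): the state, without advancing time (a new reading comes with each control period).
- ctrl.camera(name): name is "scene" or "top" or "wrist"; returns a dict with "image" (480x640x3 uint8, red, green, blue), "mtx" (3x3 intrinsics, pixels), "position" and "rotation" of the camera in the world. Camera axes: x right, y down, z forward; pixel columns grow to the right and rows downward; lengths in m; the calibration is good to about 2 mm. A picture is of the moment at which its call begins. There is no depth.
- ctrl.finish_job(): hands the job in; it is judged then, once.
The state is a dict: "time": time; "joint_pos": joint angles; "qvel": joint speeds; "tau": joint torques, N m; "tool_pos": TCP position; "tcp_rot": TCP orientation; "contact_force": force on the tool from outside, world axes, zero at the start; "wrist_torque": the same for the moment, N m; "grip_width": opening from 0.0 (shut) to 1.0 (fully open); "finger_force": force on a finger pad.
Only numpy, scipy, OpenCV 4.12 (cv2) and the standard library are available. Lean on these libraries where they do the work, as an engineer would, in place of code of your own. Each camera call takes 0.05 s, during which the arm holds its last target. There are 200 camera calls.

### The job

The grinder has been brushed out: pick up its burr carrier and put it back into the collar on top of the grinder. Feel for the turn at which its three lugs drop into the slots, push it down against the spring, then twist it clockwise (seen from above) all the way to the stop, so that it stays down locked and level when you let go. Do it with a light hand, never forcing it, and leave the other things on the worktop alone.

Things in the scene. Friction and masses are not known exactly. Their poses are not given: they have to be found in the camera images.
- carrier: Loose burr carrier, about 0.2 kg, 76 mm across, 55 mm high, standing upright. Origin: centre of its underside, z up. Below, a round pilot of radius 26 mm, 22 mm high, its foot tapered to 22 mm radius over the lowest 4 mm; then a flange of radius 38 mm from 22 to 28 mm height, with three small ears on its rim above the lugs; a bar grip on top.
- grip (a point): Middle of the carrier's bar grip, 45 mm above its underside: an upright black bar 46 mm long along the carrier's x, 12 mm thick along its y, from 28 to 55 mm height.
- lug (a point): Outer end of one of the carrier's three equal lugs: round radial pins 7 mm thick reaching out to radius 36 mm, centre line 10.5 mm above the underside, at 0 (this one), 120 and 240 degrees from the carrier's +x. Any lug fits any slot.
- seat (a point): Centre of the underside of the carrier's flange, 22 mm above the carrier's origin.
- grinder: Grinder: fixed grey casing 130 x 112 x 100 mm, on it a knurled collar of 48 mm radius. Origin: centre of the underside, z up, -x its front (black drawer). The collar also sets the grind and stands as it was left: its slots lie within 0.4 rad either way of 0, 120, 240 degrees from the grinder's +x. That turn is not measured: see it or feel for it. The collar is far too stiff to turn by hand.
- mouth (a point): Centre of the collar's flat upper face, 132 mm above the grinder's underside, on the bore axis; axes as the grinder. Bore radius 27.5 mm. The 6 mm thick lip has three slots 12 mm wide, out to radius 38 mm, 120 degrees apart. With its lugs riding on the lip the carrier's flange stands 15 mm above this face; over the slots it sinks in.
- spring (a point): Middle of a sprung plate in the bore, 12 mm below the collar's face. The pilot meets it with the flange 10 mm above the collar (4 N); with the flange down on the collar it pushes back with 8 N, and the lugs are then 2 mm clear below the lip. Let go untwisted, the carrier pops up; let go twisted, it rises 2 mm against the lip and is held.
- interlock (a joint): Small tongue inside the collar. Pushed right down, the carrier turns only clockwise, 0.70 rad from the middle of the slots to a hard stop; on the last 0.3 rad a lug pushes this tongue along (drag 0.08 N m), and it stays where pushed. 0 untouched, 0.23 to 0.33 rad with the carrier at the stop (the play of the bore makes the difference).
- brush: A wooden grinder brush, 135 mm long, lying on the worktop; leave alone.
- scoop: A small steel coffee scoop, 140 mm long; leave alone.
- funnel: A dark dosing ring, 75 mm across, 26 mm high; leave alone.
- basket: A steel filter basket upside down, 70 mm across, 24 mm high; leave alone.
- tamper: A steel tamper, 54 mm across, 34 mm high; leave alone.

How it is judged:
On the way, in this order (a step that is already met when the one before it is completed fails the run):
1. the lugs are through the slots and the carrier is pushed down (flange within 4 mm of the collar), not yet twisted to the tongue (z of seat in the frame of mouth below 0.004 m and horizontal distance between seat and mouth below 0.004 m and value of joint interlock below 0.03 rad), for 0.05 s.
2. the carrier is twisted to the stop (value of joint interlock above 0.2 rad and z of seat in the frame of mouth below 0.004 m), for 0.1 s.
At the end, for the whole second after the job is handed in: The interlock tongue is pushed to more than 0.2 rad, the carrier's flange is within 4 mm above the collar, centred within 4 mm, level within 0.08 rad, at rest and let go (all of step 2 and z of seat in the frame of mouth above -0.002 m and horizontal distance between seat and mouth below 0.004 m and angle between carrier's own z axis and vertical below 0.08 rad and linear speed of carrier below 0.02 m/s); the robot touches nothing.
It fails at once if the carrier is forced: more than 60 N between carrier and grinder (contact force between carrier and grinder above 60 N).
It fails at once if the robot strikes the grinder (more than 15 N) (contact force between the arm and grinder above 15 N).
It fails at once if another thing is pushed away by more than 20 mm (distance of any of brush, scoop, funnel, basket, tamper from where it was at the start of the episode above 0.02 m).
It also fails if it takes over 67 s, if anything falls off the work surface, if the arm or the gripper's body presses on something with over 40 N, if the wrist force passes 120 N, or if a joint passes its speed limit or range.

## Working session

There is one attempt and no reset: what is moved stays moved. The work goes in short steps, Python scripts to look and compute and a shell command to move; the robot and the scene stay as the last step left them, time stands still between calls to the robot, and variables do not carry over. Pictures are saved under pics/ and viewed, at most 10 in all, crops included, and the job is handed in when it is done.

```bash
ls; mkdir -p pics; python3 - <<'E'
from station import ctrl
import cv2,numpy as np
o=ctrl.get_obs(); print({k:np.round(v,3).tolist() for k,v in o.items()})
for n in ["scene","top"]:
    c=ctrl.camera(n); cv2.imwrite(f"pics/{n}0.png",c["image"][:,:,::-1]); np.savez(f"pics/{n}0.npz",**c)
    print(n,c["mtx"].tolist(),np.round(c["position"],4).tolist(),np.round(c["rotation"],4).tolist())
E
```

```text
pics
{'time': 0.0, 'joint_pos': [1.211, 0.277, -0.028, 1.268, 0.0, 1.467], 'qvel': [-0.0, 0.001, 0.001, 0.0, -0.001, 0.001], 'tau': [-0.0, -44.551, 29.52, 0.016, -0.0, 0.0], 'tool_pos': [0.159, 0.604, 0.303], 'tcp_rot': [0.128, 0.992, -0.001, -0.0], 'contact_force': [-0.609, 0.722, -0.537], 'wrist_torque': [-0.003, 0.015, -0.042], 'finger_force': 0.0, 'grip_width': 1.006}
scene [[606.2627530096271, 0.0, 316.3055124620664], [0.0, 606.2627530096271, 227.714840649275], [0.0, 0.0, 1.0]] [-0.2291, -0.6515, 1.0627] [0.8135, -0.4439, 0.1744, -0.3327]
top [[597.4999317100469, 0.0, 313.27939927371114], [0.0, 597.4999317100469, 237.61951133127477], [0.0, 0.0, 1.0]] [0.3979, -0.1351, 1.2422] [0.7121, -0.6994, 0.0501, -0.035]
```

View pics/scene0.png

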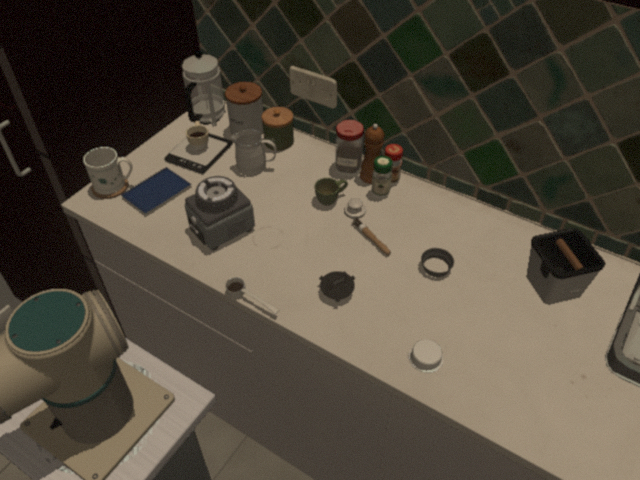

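View pics/top0.png

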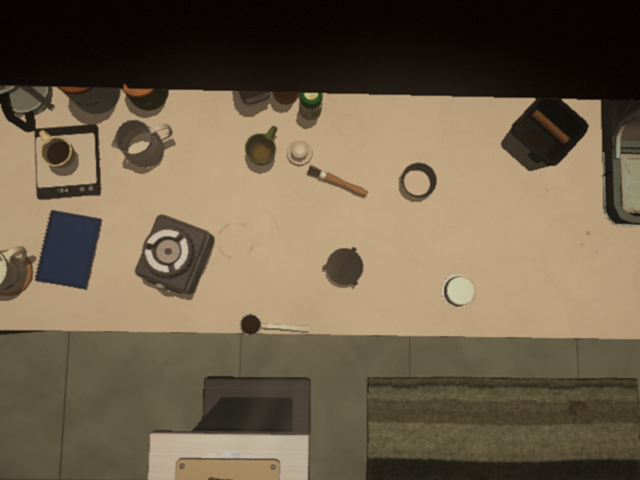

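The scene view shows the grinder near (218,210) and the carrier near (337,286). In the top view the collar is at (168,251), and the carrier is at (345,267) with ears at about (325,268), (362,255) and (360,282). I'll enlarge both next.

```bash
cat > h.py <<'E'
import numpy as np,cv2
from scipy.spatial.transform import Rotation as R
def ray(c,u,v,z):
    d=R.from_quat(c["rotation"]).as_matrix()@np.linalg.solve(c["mtx"],[u,v,1.]); p=np.asarray(c["position"])
    return p+d*(z-p[2])/d[2]
def proj(c,P):
    q=R.from_quat(c["rotation"]).as_matrix().T@(np.asarray(P)-c["position"]); q=c["mtx"]@q; return q[:2]/q[2]
def rect(c,cx,cy,z,half,n=400):
    """ortho view of plane z: image right=+x, up=+y"""
    s=np.array([[cx-half,cy+half],[cx+half,cy+half],[cx+half,cy-half],[cx-half,cy-half]])
    src=np.float32([proj(c,[*p,z]) for p in s]); dst=np.float32([[0,0],[n,0],[n,n],[0,n]])
    return cv2.warpPerspective(c["image"][:,:,::-1].copy(),cv2.getPerspectiveTransform(src,dst),(n,n),flags=cv2.INTER_CUBIC)
E
python3 - <<'E'
from h import *
t=dict(np.load("pics/top0.npz"));s=dict(np.load("pics/scene0.npz"))
g=ray(t,168,251.5,.132);k=ray(t,345,267,.028)
print("collar",g,ray(s,217,193,.132),"carrier",k,ray(s,337,284,.028))
a=rect(t,*g[:2],.132,.06);b=rect(t,*k[:2],.028,.06)
im=np.hstack([a,b]); im=cv2.convertScaleAbs(im,alpha=1.6,beta=15)
cv2.imwrite("pics/rect0.png",im)
E
```

```text
collar [0.50130896 0.1115562  0.132     ] [0.49312984 0.10014811 0.132     ] carrier [ 0.48606364 -0.22554887  0.028     ] [ 0.48664855 -0.2254934   0.028     ]
```

View pics/rect0.png

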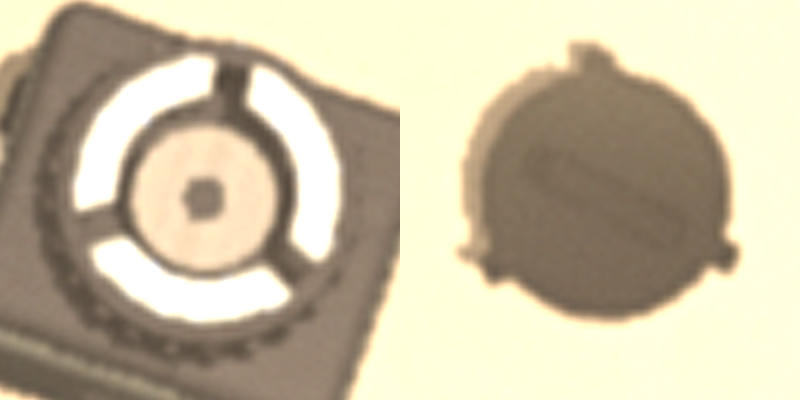

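The rectified top view (0.3 mm/px, +x right, +y up) shows the collar ring centred near (208,189), with slots at (233,88), (97,222) and (293,265). The carrier centre is near (607,195), with ears at (592,57), (495,272) and (725,258), and its bar runs at about -28°. Next I'll refine these numerically from both views.

```bash
cat > m.py <<'E'
from h import *
from scipy.optimize import least_squares
def circ(P):
    f=lambda q:np.hypot(P[:,0]-q[0],P[:,1]-q[1])-q[2]
    return least_squares(f,[*P.mean(0),.03],loss="soft_l1",f_scale=.001).x
def up(c,P,z,h,k=6):
    u,v=np.round(proj(c,[*P,z])).astype(int); x0,y0=u-h,v-h
    im=cv2.resize(np.ascontiguousarray(c["image"][y0:y0+2*h,x0:x0+2*h]),None,fx=k,fy=k,interpolation=cv2.INTER_CUBIC)
    return im,lambda p:np.array([ray(c,(a+.5)/k-.5+x0,(b+.5)/k-.5+y0,z)[:2] for a,b in p])
def ang(a): # phase mod 120 deg
    return np.degrees(np.angle(np.mean(np.exp(3j*a))))/3
E
python3 - <<'E'
from m import *
for n in ["top","scene"]:
    c=dict(np.load(f"pics/{n}0.npz"))
    im,w=up(c,(.5,.113),.132,45); g=cv2.cvtColor(im,cv2.COLOR_RGB2GRAY)
    for z0 in [0]:
        th,m=cv2.threshold(g,0,255,cv2.THRESH_OTSU)
        if n=="top": m=(g>150).astype(np.uint8)*255
        cs=[q for q in cv2.findContours(m,cv2.RETR_LIST,cv2.CHAIN_APPROX_NONE)[0] if cv2.contourArea(q)>300]
        C=[]
        for q in cs:
            p=w(q[:,0,:]); ce=p.mean(0)
            if np.hypot(*(ce-[.503,.114]))<.04 : C.append(p); print(n,"blob",cv2.contourArea(q),ce.round(4))
        P=np.vstack(C); ctr=np.array([.5035,.1145])
        for _ in range(5):
            r=np.hypot(*(P-ctr).T); x=circ(P[(r>.034)&(r<.048)]); ctr=x[:2]
        print(n,"collar",x.round(4))
    im,w=up(c,(.486,-.2255),.028,32); g=cv2.cvtColor(im,cv2.COLOR_RGB2GRAY)
    th,m=cv2.threshold(g,0,255,cv2.THRESH_OTSU); m=((g<(105 if n=="top" else th))*255).astype(np.uint8)
    q=max(cv2.findContours(m,cv2.RETR_EXTERNAL,cv2.CHAIN_APPROX_NONE)[0],key=cv2.contourArea); P=w(q[:,0,:])
    x=circ(P); d=P-x[:2]; r=np.hypot(*d.T); a=np.arctan2(d[:,1],d[:,0])
    e=r>.041; print(n,th,"carrier",x.round(4),"ears",sorted(set(np.round(np.degrees(a[e])/5).astype(int)*5)),ang(a[e]))
E
```

```text
top blob 6336.5 [0.4817 0.134 ]
top blob 6351.5 [0.4978 0.0859]
top blob 6308.0 [0.5317 0.1234]
top blob 108034.5 [0.5189 0.1374]
top collar [0.5038 0.1153 0.039 ]
top 117.0 carrier [ 0.4852 -0.2229  0.0394] ears [np.int64(-155), np.int64(-150), np.int64(-145), np.int64(-140), np.int64(-35), np.int64(-30), np.int64(-25), np.int64(-20), np.int64(85), np.int64(90), np.int64(95), np.int64(100)] -27.436984404934204
scene blob 786.0 [0.4936 0.1045]
scene blob 12420.5 [0.4922 0.1104]
scene blob 87987.0 [0.5007 0.1102]
scene collar [0.5042 0.1151 0.0412]
scene 97.0 carrier [ 0.477  -0.2293  0.0457] ears [np.int64(-180), np.int64(-175), np.int64(-170), np.int64(-165), np.int64(-160), np.int64(-155), np.int64(-150), np.int64(-145), np.int64(-140), np.int64(-135), np.int64(-130), np.int64(-125), np.int64(-120), np.int64(-115), np.int64(-110), np.int64(-105), np.int64(-100), np.int64(-40), np.int64(-35), np.int64(-30), np.int64(-25), np.int64(-20), np.int64(-15), np.int64(-10), np.int64(-5), np.int64(0), np.int64(5), np.int64(10), np.int64(15), np.int64(20), np.int64(25), np.int64(30), np.int64(35), np.int64(40), np.int64(45), np.int64(50), np.int64(55), np.int64(60), np.int64(65), np.int64(70), np.int64(75), np.int64(80), np.int64(85), np.int64(90), np.int64(145), np.int64(150), np.int64(155), np.int64(160), np.int64(165), np.int64(170), np.int64(175), np.int64(180)] -30.335711771458687
```

```bash
python3 -m crank '[{"dx":0.01,"dy":-0.03,"twist":-0.02},{"dx":0.03,"dy":-0.07,"twist":-0.04},{"dx":0.045,"dy":-0.11,"twist":-0.06},{"dx":0.06,"dy":-0.15,"twist":-0.08},{"dx":0.075,"dy":-0.19,"twist":-0.1},{"dx":0.09,"dy":-0.23,"twist":-0.12},{"dx":0.105,"dy":-0.27,"twist":-0.14},{"dx":0.12,"dy":-0.31,"twist":-0.16},{"dx":0.135,"dy":-0.35,"twist":-0.18},{"dx":0.15,"dy":-0.39,"twist":-0.2},{"dx":0.165,"dy":-0.43,"twist":-0.21},{"dx":0.18,"dy":-0.47,"twist":-0.21}]' 1
python3 -m crank '[{"dx":0.015,"dy":-0.04},{"dx":0.03,"dy":-0.08},{"dx":0.05,"dy":-0.12},{"dx":0.07,"dy":-0.16},{"dx":0.085,"dy":-0.2},{"dx":0.105,"dy":-0.24},{"dx":0.12,"dy":-0.28},{"dx":0.135,"dy":-0.32},{"dx":0.145,"dy":-0.345},{"dx":0.148,"dy":-0.357},{"dx":0.148,"dy":-0.358},{"dx":0.148,"dy":-0.358}]'
python3 - <<'E'
from m import *
from station import ctrl
o=ctrl.get_obs(); print(o["tool_pos"],o["tcp_rot"],o["joint_pos"])
c=ctrl.camera("wrist"); np.savez("pics/w1.npz",**c); print(c["position"],proj(c,[.487,-.2235,.028]))
cv2.imwrite("pics/w1.png",c["image"][:,:,::-1])
E
```

```text
[0.15851844 0.60396947 0.30285093] [ 1.28019974e-01  9.91771043e-01 -1.00989879e-03 -2.54548526e-04] [ 1.21063386e+00  2.77084546e-01 -2.77507863e-02  1.26804373e+00
  3.14939160e-05  1.46737850e+00]
[0.08466342 0.6236059  0.37345336] [-194.42659183  575.80386965]schema error: expected keys dx, dy, dz, twist
schema error: expected keys dx, dy, dz, twist
```

View pics/w1.png

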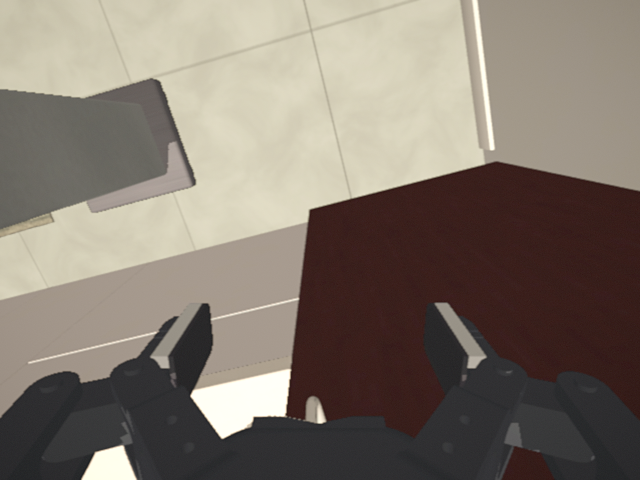

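Both calls were refused because every row needs all four keys, so the arm hasn't moved. The picture shows only the floor and furniture below the start pose.

```bash
python3 -m crank '[{"dx":0.01,"dy":-0.03,"dz":0,"twist":-0.02},{"dx":0.03,"dy":-0.07,"dz":0,"twist":-0.04},{"dx":0.045,"dy":-0.11,"dz":0,"twist":-0.06},{"dx":0.06,"dy":-0.15,"dz":0,"twist":-0.08},{"dx":0.075,"dy":-0.19,"dz":0,"twist":-0.1},{"dx":0.09,"dy":-0.23,"dz":0,"twist":-0.12},{"dx":0.105,"dy":-0.27,"dz":0,"twist":-0.14},{"dx":0.12,"dy":-0.31,"dz":0,"twist":-0.16},{"dx":0.135,"dy":-0.35,"dz":0,"twist":-0.18},{"dx":0.15,"dy":-0.39,"dz":0,"twist":-0.2},{"dx":0.165,"dy":-0.43,"dz":0,"twist":-0.21},{"dx":0.18,"dy":-0.47,"dz":0,"twist":-0.21}]' 1
python3 -m crank '[{"dx":0.015,"dy":-0.04,"dz":0,"twist":0},{"dx":0.03,"dy":-0.08,"dz":0,"twist":0},{"dx":0.05,"dy":-0.12,"dz":0,"twist":0},{"dx":0.07,"dy":-0.16,"dz":0,"twist":0},{"dx":0.085,"dy":-0.2,"dz":0,"twist":0},{"dx":0.105,"dy":-0.24,"dz":0,"twist":0},{"dx":0.12,"dy":-0.28,"dz":0,"twist":0},{"dx":0.135,"dy":-0.32,"dz":0,"twist":0},{"dx":0.145,"dy":-0.345,"dz":0,"twist":0},{"dx":0.148,"dy":-0.357,"dz":0,"twist":0},{"dx":0.148,"dy":-0.358,"dz":0,"twist":0},{"dx":0.148,"dy":-0.358,"dz":0,"twist":0}]'
python3 - <<'E'
from m import *
from station import ctrl
o=ctrl.get_obs(); print(o["time"],o["tool_pos"],o["tcp_rot"],o["joint_pos"])
c=ctrl.camera("wrist"); np.savez("pics/w2.npz",**c); print(c["position"],proj(c,[.487,-.2235,.028]))
cv2.imwrite("pics/w2.png",c["image"][:,:,::-1])
E
```

```text
time: 1.35
tool_pos: [0.3387, 0.1329, 0.3039]
tcp_rot: [0.231, 0.973, 0.0, 0.0]
contact_force: [1.5, 0.6, -0.0]
grip_width: 0.999
finger_force: 0.0
time: 2.55
tool_pos: [0.4861, -0.2225, 0.3036]
tcp_rot: [0.231, 0.973, 0.0, -0.001]
contact_force: [-0.6, 0.4, -0.4]
grip_width: 0.999
finger_force: 0.0
2.55 [ 0.48606551 -0.22254243  0.3035727 ] [ 2.31169194e-01  9.72913151e-01  4.95747150e-04 -7.47169751e-04] [-5.50502498e-01  1.17694864e-01 -2.22071367e-01  1.23275915e+00
  4.75895261e-04 -8.39442049e-02]
[ 0.41785952 -0.1882358   0.37429335] [317.27412011 208.31053743]
```

View pics/w2.png

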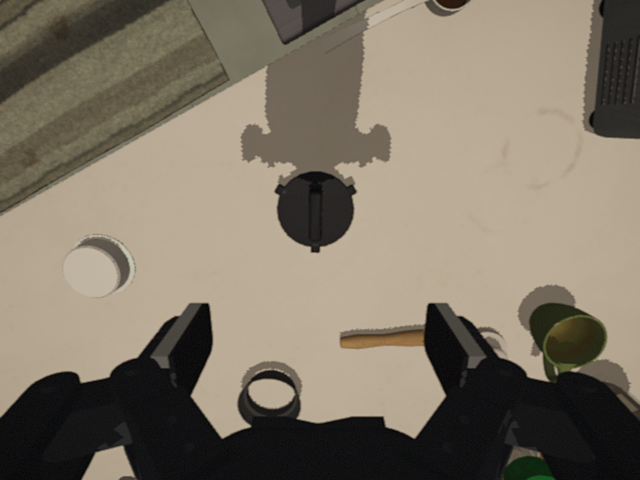

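The wrist view shows the carrier centred at about (316,209) against a predicted (317,208). The bar is vertical, in line with the pads, and the ears are symmetric, so I'll descend and grasp.

```bash
python3 -m crank '[{"dx":0,"dy":-0.001,"dz":-0.03,"twist":0},{"dx":0,"dy":-0.001,"dz":-0.06,"twist":0},{"dx":0,"dy":-0.001,"dz":-0.09,"twist":0},{"dx":0,"dy":-0.001,"dz":-0.12,"twist":0},{"dx":0,"dy":-0.001,"dz":-0.15,"twist":0},{"dx":0,"dy":-0.001,"dz":-0.17,"twist":0},{"dx":0,"dy":-0.001,"dz":-0.185,"twist":0},{"dx":0,"dy":-0.001,"dz":-0.194,"twist":0},{"dx":0,"dy":-0.001,"dz":-0.198,"twist":0},{"dx":0,"dy":-0.001,"dz":-0.198,"twist":0}]'
python3 -m crank '[{"dx":0,"dy":0,"dz":0,"twist":0},{"dx":0,"dy":0,"dz":0,"twist":0},{"dx":0,"dy":0,"dz":0,"twist":0},{"dx":0,"dy":0,"dz":0,"twist":0},{"dx":0,"dy":0,"dz":0,"twist":0},{"dx":0,"dy":0,"dz":0,"twist":0},{"dx":0,"dy":0,"dz":0,"twist":0},{"dx":0,"dy":0,"dz":0,"twist":0},{"dx":0,"dy":0,"dz":0,"twist":0},{"dx":0,"dy":0,"dz":0,"twist":0}]' 0 40
python3 -m crank '[{"dx":0,"dy":0,"dz":0,"twist":0},{"dx":0,"dy":0,"dz":0.02,"twist":0},{"dx":0,"dy":0,"dz":0.04,"twist":0},{"dx":0,"dy":0,"dz":0.04,"twist":0},{"dx":0,"dy":0,"dz":0.04,"twist":0}]'
```

```text
time: 3.6
tool_pos: [0.4867, -0.2239, 0.106]
tcp_rot: [0.231, 0.973, 0.0, -0.0]
contact_force: [-0.4, -0.2, 0.3]
grip_width: 1.0
finger_force: 0.0
time: 4.6
tool_pos: [0.4868, -0.2247, 0.106]
tcp_rot: [0.231, 0.973, -0.0, 0.0]
contact_force: [-0.7, -1.3, 1.7]
grip_width: 0.128
finger_force: 43.0
time: 5.1
tool_pos: [0.4867, -0.2243, 0.1455]
tcp_rot: [0.231, 0.973, 0.0, 0.0]
contact_force: [0.2, -0.4, -2.1]
grip_width: 0.13
finger_force: 42.6
```

```bash
python3 -m crank '[{"dx":0,"dy":0,"dz":0.03,"twist":0},{"dx":0,"dy":0,"dz":0.07,"twist":0},{"dx":0.001,"dy":0.02,"dz":0.11,"twist":-0.02},{"dx":0.003,"dy":0.05,"dz":0.145,"twist":-0.05},{"dx":0.005,"dy":0.09,"dz":0.155,"twist":-0.08},{"dx":0.007,"dy":0.13,"dz":0.155,"twist":-0.11},{"dx":0.009,"dy":0.17,"dz":0.155,"twist":-0.14},{"dx":0.011,"dy":0.21,"dz":0.155,"twist":-0.17},{"dx":0.013,"dy":0.25,"dz":0.155,"twist":-0.2},{"dx":0.015,"dy":0.285,"dz":0.155,"twist":-0.23},{"dx":0.017,"dy":0.315,"dz":0.155,"twist":-0.25},{"dx":0.017,"dy":0.33,"dz":0.155,"twist":-0.26}]'
python3 -m crank '[{"dx":0,"dy":0.007,"dz":0,"twist":0},{"dx":0,"dy":0.009,"dz":0,"twist":0},{"dx":0,"dy":0.009,"dz":0,"twist":0},{"dx":0,"dy":0.009,"dz":0,"twist":0},{"dx":0,"dy":0.009,"dz":0,"twist":0}]'
python3 - <<'E'
from m import *
from station import ctrl
o=ctrl.get_obs(); print(o["tool_pos"],o["joint_pos"].round(3) if hasattr(o["joint_pos"],"round") else o["joint_pos"])
ims=[]
for n in ["scene","wrist"]:
    c=ctrl.camera(n); np.savez(f"pics/{n}3.npz",**c); im=c["image"][:,:,::-1]
    if n=="scene": u,v=proj(c,[.504,.115,.16]).astype(int); im=cv2.resize(im[v-50:v+50,u-50:u+50],(400,400),interpolation=cv2.INTER_CUBIC)
    else: im=cv2.resize(im[80:400,160:480],(400,400))
    ims.append(im)
cv2.imwrite("pics/v3.png",cv2.convertScaleAbs(np.hstack(ims),alpha=1.4,beta=10))
E
```

```text
time: 6.3
tool_pos: [0.5028, 0.1078, 0.2988]
tcp_rot: [0.355, 0.935, -0.0, -0.002]
contact_force: [-0.1, -0.5, -2.2]
grip_width: 0.128
finger_force: 42.5
time: 6.8
tool_pos: [0.5038, 0.1137, 0.3009]
tcp_rot: [0.356, 0.934, -0.0, -0.0]
contact_force: [-0.5, -0.5, -2.1]
grip_width: 0.132
finger_force: 42.5
[0.50380126 0.11371513 0.3008581 ] [ 0.097  0.086 -0.263  1.222 -0.     0.825]
```

View pics/v3.png

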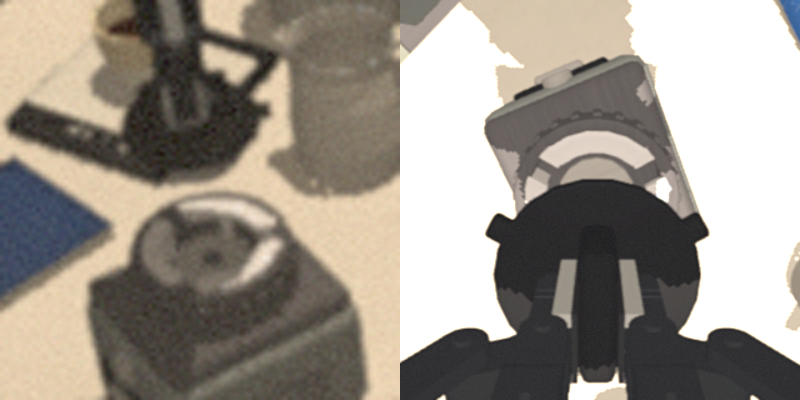

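The carrier hangs level and straight above the collar: its ears at (490,227) and (705,230) are symmetric, and so are the collar slots at (528,180) and (655,182). I'll lower it gently.

```bash
python3 -m crank '[{"dx":0,"dy":0.001,"dz":-0.02,"twist":0},{"dx":0,"dy":0.001,"dz":-0.04,"twist":0},{"dx":0,"dy":0.001,"dz":-0.052,"twist":0},{"dx":0,"dy":0.001,"dz":-0.058,"twist":0},{"dx":0,"dy":0.001,"dz":-0.06,"twist":0},{"dx":0,"dy":0.001,"dz":-0.06,"twist":0}]'
python3 -m crank '[{"dx":0,"dy":0,"dz":-0.002,"twist":0},{"dx":0,"dy":0,"dz":-0.004,"twist":0},{"dx":0,"dy":0,"dz":-0.006,"twist":0},{"dx":0,"dy":0,"dz":-0.007,"twist":0},{"dx":0,"dy":0,"dz":-0.008,"twist":0},{"dx":0,"dy":0,"dz":-0.008,"twist":0}]'
python3 -m crank '[{"dx":0,"dy":0,"dz":-0.001,"twist":0},{"dx":0,"dy":0,"dz":-0.002,"twist":0},{"dx":0,"dy":0,"dz":-0.003,"twist":0},{"dx":0,"dy":0,"dz":-0.003,"twist":0}]'
```

```text
time: 7.5
tool_pos: [0.5041, 0.1154, 0.2412]
tcp_rot: [0.356, 0.935, 0.0, 0.0]
contact_force: [0.6, -0.2, -2.2]
grip_width: 0.132
finger_force: 42.5
time: 8.1
tool_pos: [0.5036, 0.1155, 0.2327]
tcp_rot: [0.355, 0.935, -0.0, -0.0]
contact_force: [-0.4, 0.4, -2.2]
grip_width: 0.129
finger_force: 42.6
time: 8.5
tool_pos: [0.5036, 0.1154, 0.2297]
tcp_rot: [0.355, 0.935, -0.0, -0.0]
contact_force: [-0.6, -1.2, -1.8]
grip_width: 0.129
finger_force: 42.6
```

```bash
python3 -m crank '[{"dx":0,"dy":0,"dz":-0.001,"twist":0},{"dx":0,"dy":0,"dz":-0.002,"twist":0},{"dx":0,"dy":0,"dz":-0.003,"twist":0},{"dx":0,"dy":0,"dz":-0.003,"twist":0}]'
python3 -m crank '[{"dx":0,"dy":0,"dz":-0.001,"twist":0},{"dx":0,"dy":0,"dz":-0.002,"twist":0},{"dx":0,"dy":0,"dz":-0.003,"twist":0},{"dx":0,"dy":0,"dz":-0.003,"twist":0}]'
```

```text
time: 8.9
tool_pos: [0.5036, 0.1154, 0.2267]
tcp_rot: [0.355, 0.935, -0.0, -0.0]
contact_force: [-1.4, -1.4, -1.5]
grip_width: 0.13
finger_force: 42.6
time: 9.3
tool_pos: [0.5037, 0.1154, 0.2242]
tcp_rot: [0.355, 0.935, -0.0, 0.0]
contact_force: [-3.8, -2.0, 4.6]
grip_width: 0.131
finger_force: 43.4
```

The lugs are through the slots and the pilot has met the spring plate. I'll push on down gently, easing sideways with the bore.

```bash
python3 -m crank '[{"dx":-0.0005,"dy":-0.0003,"dz":-0.001,"twist":0},{"dx":-0.0008,"dy":-0.0004,"dz":-0.002,"twist":0},{"dx":-0.0008,"dy":-0.0004,"dz":-0.003,"twist":0},{"dx":-0.0008,"dy":-0.0004,"dz":-0.004,"twist":0},{"dx":-0.0008,"dy":-0.0004,"dz":-0.004,"twist":0}]'
python3 -m crank '[{"dx":0,"dy":0,"dz":-0.001,"twist":0},{"dx":0,"dy":0,"dz":-0.002,"twist":0},{"dx":0,"dy":0,"dz":-0.003,"twist":0},{"dx":0,"dy":0,"dz":-0.003,"twist":0}]'
python3 -c "
from station import ctrl
print(ctrl.get_obs()['wrist_torque'])"
```

```text
time: 9.8
tool_pos: [0.5035, 0.1152, 0.2202]
tcp_rot: [0.355, 0.935, 0.0, 0.0]
contact_force: [-2.1, -1.0, 4.3]
grip_width: 0.13
finger_force: 43.4
time: 10.2
tool_pos: [0.5035, 0.1152, 0.2174]
tcp_rot: [0.355, 0.935, 0.0, 0.001]
contact_force: [-2.1, -1.6, 5.8]
grip_width: 0.129
finger_force: 43.6
[-0.25007903  0.43816585 -0.04703669]
```

```bash
python3 -m crank '[{"dx":-0.0003,"dy":-0.0002,"dz":-0.0005,"twist":0},{"dx":-0.0003,"dy":-0.0002,"dz":-0.001,"twist":0},{"dx":-0.0003,"dy":-0.0002,"dz":-0.0015,"twist":0},{"dx":-0.0003,"dy":-0.0002,"dz":-0.0015,"twist":0}]'
python3 -m crank '[{"dx":0,"dy":0,"dz":-0.0005,"twist":0},{"dx":0,"dy":0,"dz":-0.001,"twist":0},{"dx":0,"dy":0,"dz":-0.001,"twist":0}]'
python3 -c "
from station import ctrl
print(ctrl.get_obs()['wrist_torque'])"
```

```text
time: 10.6
tool_pos: [0.5034, 0.1152, 0.2161]
tcp_rot: [0.355, 0.935, 0.001, 0.001]
contact_force: [-1.7, -0.6, 5.8]
grip_width: 0.129
finger_force: 43.7
time: 10.9
tool_pos: [0.5034, 0.1152, 0.216]
tcp_rot: [0.355, 0.935, 0.001, 0.001]
contact_force: [-4.4, -1.9, 10.5]
grip_width: 0.131
finger_force: 44.3
[-0.14764637  0.84120966  0.02869885]
```

The flange is seated (force up to 10.5 N at TCP z 0.216). Now I'll twist it clockwise.

```bash
python3 -m crank '[{"dx":-0.0003,"dy":0,"dz":0,"twist":-0.03},{"dx":-0.0003,"dy":0,"dz":0,"twist":-0.08},{"dx":-0.0003,"dy":0,"dz":0,"twist":-0.13},{"dx":-0.0003,"dy":0,"dz":0,"twist":-0.18},{"dx":-0.0003,"dy":0,"dz":0,"twist":-0.23},{"dx":-0.0003,"dy":0,"dz":0,"twist":-0.28},{"dx":-0.0003,"dy":0,"dz":0,"twist":-0.32},{"dx":-0.0003,"dy":0,"dz":0,"twist":-0.35},{"dx":-0.0003,"dy":0,"dz":0,"twist":-0.35}]'
python3 -c "
from station import ctrl
print(ctrl.get_obs()['wrist_torque'])"
```

```text
time: 11.8
tool_pos: [0.5034, 0.1159, 0.2159]
tcp_rot: [0.513, 0.859, 0.002, 0.001]
contact_force: [-2.8, 1.4, 10.0]
grip_width: 0.133
finger_force: 44.1
[0.26834373 0.46334145 0.06918178]
```

```bash
python3 -m crank '[{"dx":0,"dy":0,"dz":0,"twist":-0.04},{"dx":0,"dy":0,"dz":0,"twist":-0.08},{"dx":0,"dy":0,"dz":0,"twist":-0.12},{"dx":0,"dy":0,"dz":0,"twist":-0.16},{"dx":0,"dy":0,"dz":0,"twist":-0.2},{"dx":0,"dy":0,"dz":0,"twist":-0.24},{"dx":0,"dy":0,"dz":0,"twist":-0.26},{"dx":0,"dy":0,"dz":0,"twist":-0.26}]'
python3 -c "
from station import ctrl
print(ctrl.get_obs()['wrist_torque'])"
python3 -m crank '[{"dx":0,"dy":0,"dz":0,"twist":-0.02},{"dx":0,"dy":0,"dz":0,"twist":-0.04},{"dx":0,"dy":0,"dz":0,"twist":-0.05},{"dx":0,"dy":0,"dz":0,"twist":-0.05}]'
python3 -c "
from station import ctrl
print(ctrl.get_obs()['wrist_torque'])"
```

```text
time: 12.6
tool_pos: [0.5044, 0.1159, 0.2159]
tcp_rot: [0.619, 0.785, 0.003, 0.001]
contact_force: [-0.8, 1.8, 7.3]
grip_width: 0.13
finger_force: 43.9
[0.1652302  0.05526047 0.17234675]
time: 13.0
tool_pos: [0.5044, 0.1159, 0.216]
tcp_rot: [0.639, 0.769, 0.003, 0.001]
contact_force: [-1.0, 1.3, 7.1]
grip_width: 0.136
finger_force: 43.8
[ 0.1572426  -0.01399722  0.21884802]
```

```bash
for i in 1 ; do python3 -m crank '[{"dx":0,"dy":0,"dz":0,"twist":-0.015},{"dx":0,"dy":0,"dz":0,"twist":-0.03},{"dx":0,"dy":0,"dz":0,"twist":-0.04},{"dx":0,"dy":0,"dz":0,"twist":-0.04}]'; python3 -c "
from station import ctrl
print(ctrl.get_obs()['wrist_torque'])"; done
python3 -m crank '[{"dx":0,"dy":0,"dz":0,"twist":-0.015},{"dx":0,"dy":0,"dz":0,"twist":-0.03},{"dx":0,"dy":0,"dz":0,"twist":-0.03}]'; python3 -c "
from station import ctrl
print(ctrl.get_obs()['wrist_torque'])"
```

```text
time: 13.4
tool_pos: [0.5044, 0.1155, 0.216]
tcp_rot: [0.654, 0.757, 0.002, 0.001]
contact_force: [-1.5, 1.1, 7.5]
grip_width: 0.128
finger_force: 44.1
[-0.08048584  0.03387087  0.36994014]
time: 13.7
tool_pos: [0.5041, 0.115, 0.2159]
tcp_rot: [0.665, 0.747, 0.001, 0.002]
contact_force: [-1.4, -2.1, 8.8]
grip_width: 0.131
finger_force: 44.4
[-0.38931233  0.17479182  0.56651918]
```

```bash
python3 -m crank '[{"dx":0,"dy":0,"dz":0,"twist":-0.015},{"dx":0,"dy":0,"dz":0,"twist":-0.03},{"dx":0,"dy":0,"dz":0,"twist":-0.03},{"dx":0,"dy":0,"dz":0,"twist":-0.03}]'; python3 - <<'E'
from station import ctrl
from m import *
print(ctrl.get_obs()['wrist_torque'])
c=ctrl.camera("wrist"); im=c["image"][:,:,::-1]
cv2.imwrite("pics/w4.png",cv2.convertScaleAbs(im[100:420,140:500],alpha=1.5,beta=15))
E
```

```text
time: 14.1
tool_pos: [0.504, 0.1149, 0.216]
tcp_rot: [0.675, 0.737, 0.001, 0.002]
contact_force: [-1.8, -1.8, 8.4]
grip_width: 0.131
finger_force: 49.9
[-0.57024948  0.21712982  0.98802417]
```

View pics/w4.png

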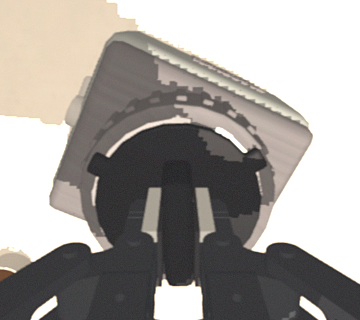

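The torque has risen to 1 N m, so it's at the stop. The view shows the carrier seated flat in the collar, with ears at (97,165) and (262,160). Next I'll relax the twist, let it rise to the lip, and release.

```bash
python3 -m crank '[{"dx":0,"dy":0,"dz":0,"twist":0.03},{"dx":0,"dy":0,"dz":0,"twist":0.06},{"dx":0,"dy":0,"dz":0.001,"twist":0.06},{"dx":0,"dy":0,"dz":0.002,"twist":0.06},{"dx":0,"dy":0,"dz":0.003,"twist":0.06},{"dx":0,"dy":0,"dz":0.003,"twist":0.06}]'; python3 -c "
from station import ctrl
print(ctrl.get_obs()['wrist_torque'])"
```

```text
time: 14.75
tool_pos: [0.504, 0.1149, 0.218]
tcp_rot: [0.654, 0.756, 0.001, 0.002]
contact_force: [1.7, -1.3, 4.3]
grip_width: 0.126
finger_force: 43.2
[-0.32925054 -0.57722118  0.08880839]
```

```bash
python3 -m crank '[{"dx":0,"dy":0,"dz":0,"twist":0},{"dx":0,"dy":0,"dz":0,"twist":0},{"dx":0,"dy":0,"dz":0,"twist":0},{"dx":0,"dy":0,"dz":0,"twist":0},{"dx":0,"dy":0,"dz":0,"twist":0},{"dx":0,"dy":0,"dz":0,"twist":0}]' 0.5 20
python3 -m crank '[{"dx":0,"dy":0,"dz":0.01,"twist":0},{"dx":0,"dy":0,"dz":0.03,"twist":0},{"dx":0,"dy":0,"dz":0.06,"twist":0},{"dx":0,"dy":0,"dz":0.09,"twist":0},{"dx":0,"dy":0,"dz":0.11,"twist":0},{"dx":-0.03,"dy":0,"dz":0.12,"twist":0},{"dx":-0.05,"dy":0,"dz":0.12,"twist":0},{"dx":-0.05,"dy":0,"dz":0.12,"twist":0}]'
python3 - <<'E'
from station import ctrl
from m import *
c=ctrl.camera("wrist"); s=ctrl.camera("scene"); np.savez("pics/w5.npz",**c)
u,v=proj(s,[.504,.115,.14]).astype(int)
print(proj(c,[.504,.115,.16]))
a=rect(c,.504,.115,.162,.06); b=cv2.resize(s["image"][v-40:v+40,u-40:u+40,::-1],(400,400),interpolation=cv2.INTER_CUBIC)
cv2.imwrite("pics/v5.png",cv2.convertScaleAbs(np.hstack([a,b]),alpha=1.6,beta=20))
E
```

```text
time: 15.35
tool_pos: [0.5022, 0.1149, 0.2173]
tcp_rot: [0.654, 0.756, -0.0, -0.0]
contact_force: [-0.1, 0.1, 0.4]
grip_width: 0.497
finger_force: 0.0
time: 16.15
tool_pos: [0.4506, 0.115, 0.3388]
tcp_rot: [0.654, 0.756, 0.0, 0.0]
contact_force: [0.8, 0.1, -0.9]
grip_width: 0.503
finger_force: 0.0
[391.53003613 245.84664934]
```

View pics/v5.png

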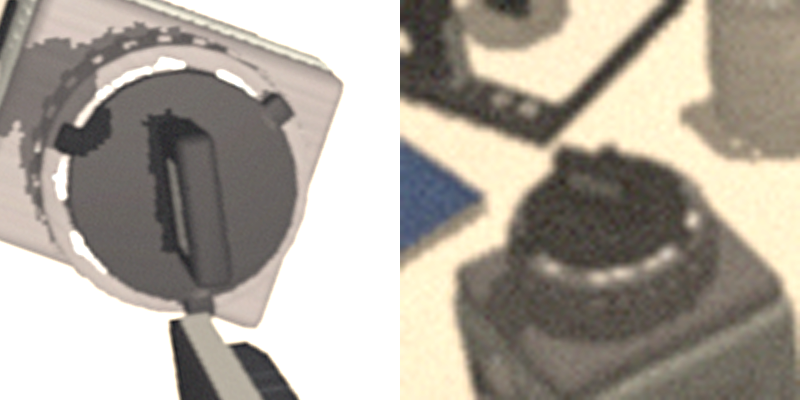

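The view shows the carrier seated level in the collar, with ears at (278,110), (70,137) and (200,303), or about 38° (mod 120). That is 40° (0.70 rad) clockwise of the slots, so it is locked at the stop.

```bash
python3 -c "
from station import ctrl
print(ctrl.finish_job())"
```

```text
the job is handed in; nothing more can be done
None
```

The burr carrier is back in the collar, locked at the stop, sitting level and let go; I handed the job in at about 16 s, and the hand-in gave no verdict.

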